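# Clamp the intercom's speaker boom at the service window

### The arm

A 7-joint arm with a two-finger parallel gripper is mounted at the origin on the work surface. World frame = base frame: x ahead of the robot, y to its left, z up, the work surface at z = 0. Lengths are in m, angles in rad, forces in N, time in s.
With the tool pointing down it reaches from about 0.425 to 0.95 m from the base axis. Payload 4.7 kg.
Tool frame: the origin (TCP) lies between the finger pads; the fingertips stand 11 mm ahead of it and the grasp point (between the pads) lies 8 mm behind it; y points along the fingers, x is the direction in which the jaws open and shut, and the axes are right-handed (so a half turn about y gives the same grasp; the last joint's range is limited). The gripper opens to 85 mm and grips with 20 to 120 N. Pads are 22 mm wide; open, the fingers measure 114 mm over their backs; the gripper's body (76 mm by 85 mm) begins 54 mm behind the grasp point. The pads swing forward as they close: fully open they stand 13 mm farther back than shut.
Start: joints at [-1.295, 0.469, -0.049, 1.532, 0.024, 1.141, -0.082], TCP at [0.203, 0.644, 0.242] pointing down, gripper open.
Joint ranges: [-2.59, 2.59], [-0.33, 1.99], [-1.39, 1.29], [0.1, 2.45], [-1.04, 4.18], [0.21, 1.99], [-2.66, 2.66]. Speed limits (rad/s): [2.57, 2.57, 3.14, 3.14, 3.14, 3.14, 3.14].

### API

Orientations are given as a unit quaternion [x, y, z, w].
In Python, from rig import manip gives the robot as it stands.
- The arm moves only by the tool drive_tool, never from a script. Its argument "steps" is a list that holds one entry, the list of rows, each a list of 4 numbers: the shift along the world's x, y, z in cm, then the turn about the world's z in degrees. In form: [[[dx, dy, dz, turn], ...]]. A call has 1 to 12 rows; each row shifts and turns the pose as measured when the row begins; what a row does not reach is not made up. A row lasts 1/8 s, in which the tool goes at most 62.5 mm and 10.7 degrees, less where a joint would pass 70% of its speed; a pose out of reach is approached as far as the arm can. A call is refused whole if a number of a shift passes 6.25 or a number of a turn 10.7, either way. A call with a gripper value outside its range is refused whole. "grip" is the opening, from 0 (shut) to 1 (fully open), set as the call begins (left out, the last holds). The fingers move at their own pace and stop on an object; "force" is the grip in N (left out, the last holds). Time passes only in rows, so rows that do not move let the fingers close. It gives the time, the measured TCP pose, the force and the opening at its end, in the units of the state.
- manip.state(): the state, without advancing time (a new reading comes with each control period).
- manip.snapshot(name): name is "scene" or "top" or "wrist"; returns (picture, depth): 420x560x3 uint8, red, green, blue; 420x560 float32, m along the optical axis (not along the pixel's ray), 0 where there is no reading.
- manip.camera_params(name): a dict with "camera_matrix" (3x3 intrinsics, pixels), "rvec" (rotation vector, rad) and "tvec" (3), from world to camera coordinates, as OpenCV has them. Camera axes: x right, y down, z forward; pixel columns grow to the right and rows downward; lengths in m; the calibration is good to about 2 mm. A picture is of the moment at which its call begins: read the wrist's pose just before it. camera_params takes no time and is no camera call; for the wrist camera it gives the pose at the moment of the call.
- manip.hand_in(): hands the job in, once; it reports no verdict.
Trained networks look in the newest picture that a camera, given by its name, has taken for a name from the list of things; names that differ only in an ending like _2 or _b are one class to them, and where a whole thing is asked for, a point or a joint stands for the part that bears it (a point fixed in the world has none). Each returns a list of dicts, best first, with "confidence" (0 to 1); they miss things now and then, are a little off and sometimes report something else, mostly with a low value. They report only what shows in the picture. A call takes as long as a camera call.
- manip.look_for(camera, query): "at" ([column, row] in pixels, amid what is visible of it).
- manip.mark_of(camera, query): "at" ([column, row] in pixels: a listed point, or the origin of a listed thing).
The state is a dict: "time_s": time; "q": joint angles; "joint_vel": joint speeds; "joint_torque": joint torques, N m; "position": TCP position; "tcp_rot": TCP orientation; "ft_force": force on the tool from outside, world axes, zero at the start; "torque": the same for the moment, N m; "finger_gap": finger opening in m.
Only numpy, scipy, OpenCV 4.12 (cv2) and the standard library are available. Lean on these libraries where they do the work, as an engineer would, in place of code of your own. Each camera call takes 0.05 s, during which the arm holds its last target. There are 200 camera calls.

### The job

The intercom's speaker boom lies loose in its open tube clamp, under the rail of the service window. First slide the boom along its rests until its blue stop collar is up against the clamp, then swing the clamp's hinged steel half over the tube until it is fully shut, and last swing the red-knobbed bolt upright into the slot of the shut half. Leave the boom lying in its rests, do not bump the rail, and do not disturb the other things on the desk.

Things in the scene. Friction and masses are not known exactly. Their poses are not given: they have to be found in the camera images.
- stand: Fixed clamp stand, grey base plate 12 mm thick (x -70 to 100, y -75 to 145 mm). Origin on the table top below the middle of the clamp. Stand frame: y along the tube towards the speaker head, x away from the robot, z up. Dark steel saddle (x -26 to 26, y -18 to 18 mm): an upward-open U, tube axis at x = 0, 100 mm above the table. A second plain open rest, 16 mm wide, at y = 100 mm.
- saddle (a point): On the tube axis, in the saddle face that looks to -y (stand x = 0, y = -18, z = 100 mm): the stop that the boom's collar must meet.
- rail: Aluminium rail fixed above the stand (same origin and axes as the stand): 28 mm thick, 60 mm tall, 480 mm long along the stand's y (stand x 48 to 76, y -220 to 260, z 224 to 284 mm), on posts near its ends. It hangs over the open half, so a tool pointing straight down fouls it there: lean the tool 25 to 40 degrees, fingers pointing down and away from the robot.
- boom: Loose boom, about 0.3 kg: aluminium tube 30 mm diameter lying along the stand's y. Origin on its axis, in the blue collar's face that looks to the saddle; own y towards the head; it may roll. Collar 42 mm diameter (y -12 to 0), bare free end at y = -52 mm, head 68 mm diameter (y 183 to 219). Starts 20 to 45 mm short of the saddle; pushing the free end in +y by 1 to 4 N slides it until the collar stops on the saddle.
- cap (a joint): Hinged steel half of the clamp; hinge axis along the stand's y at stand x = 34, z = 102 mm. 0 rad = shut over the tube, flange level and pointing to the robot (-x); grows as it opens; starts at 1.56 to 1.68 (standing up), stop at 1.85. Friction holds it wherever it is left (1 to 2 N at its tip).
- cap_hinge (a point): Point on the hinge axis of the hinged half, mid width (stand x = 34, y = 0, z = 102 mm).
- cap_grip (a point): Grip point in the fork end of the hinged half, 92 mm from the hinge. In the shut pose it is at stand x = -58, z = 107 mm (5 mm above the hinge's level), mid thickness of the 10 mm thick flange. Fork 26 mm wide along y, with an 11 mm slot between its prongs; its end is 101 mm from the hinge and its outer sides can be pinched from 75 mm outwards. Nearer the hinge the half is 36 mm wide.
- bolt (a joint): Swing bolt: 8 mm steel shaft with a red knob; pivot axis along the stand's y at stand x = -52, z = 60 mm. 0 rad = upright in the slot (its stop); grows as it lays over towards the robot (-x); starts at 1.3 to 1.55, stop at 1.75. Friction holds it wherever it is left (1 to 2 N at the knob). If raised first it blocks the hinged half.
- bolt_pivot (a point): Point on the bolt's pivot axis, mid width (stand x = -52, y = 0, z = 60 mm).
- bolt_knob (a point): Grip point on the axis of the red knob, 81 mm from the pivot. The knob is 24 mm diameter and runs from 58 to 92 mm from the pivot; when upright its underside is 6 mm above the shut flange.
- spray: Bystander: blue spray bottle, 72 mm diameter, 215 mm tall, origin under its foot.
- duck: Bystander: red toy duck, 60 mm wide, 68 mm tall, origin under its foot.
- mug: Bystander: white mug, 80 mm diameter, 90 mm tall, origin under its foot.
- stapler: Bystander: black stapler, 130 x 36 x 45 mm, origin under its middle; it lies behind the rail.
- spanner: Bystander: steel spanner 150 mm long lying flat along its own x, near the stand.
- collar: Bystander: spare blue collar ring, 42 mm diameter, 12 mm high, lying flat by the stand; origin under its middle.
- gel: Bystander: clear gel bottle, 56 mm diameter, 150 mm tall, origin under its foot.

How it is judged:
By the outcome, as a careful person would: the job done as asked, in the order asked, and still so for the second after the job is handed in, with the robot touching nothing.
It also fails if it takes over 64 s, if anything falls off the work surface, if the arm or the gripper's body presses on something with over 40 N, if the wrist force passes 120 N, or if a joint passes its speed limit or range.

## Working session

There is one attempt and no reset: what is moved stays moved. The work goes in short steps, Python scripts to look and compute and a tool call to move; the robot and the scene stay as the last step left them, time stands still between calls to the robot, and variables do not carry over. Pictures are saved under pics/ and viewed, about 8 in all and at most 12, crops included, and the job is handed in when it is done.

Besides the shell and the picture viewer there is one more tool, called after "Call:" as a command line: name --argument value ..., lists and objects as JSON in quotes. drive_tool: Moves the arm, as the interface text tells. Its arguments: {"type":"object","properties":{"steps":{"type":"array","items":{"type":"array","items":{"type":"array","items":{"type":"number"}}}},"grip":{"type":"number"},"force":{"type":"number"}},"required":["steps"]}

```bash
mkdir -p pics; ls
cat > h.py <<'E'
import numpy as np, cv2
from rig import manip
from scipy.spatial.transform import Rotation as R
def cam(n):
    c=manip.camera_params(n); K=np.array(c["camera_matrix"]); r,_=cv2.Rodrigues(np.array(c["rvec"],float)); return K,r,np.array(c["tvec"],float).ravel()
def px2w(n,uv,d,C=None):
    K,r,t=C or cam(n); p=np.linalg.inv(K)@[uv[0],uv[1],1]*d; return r.T@(p-t)
def w2px(n,p,C=None):
    K,r,t=C or cam(n); q=K@(r@np.asarray(p)+t); return q[:2]/q[2]
def ray_z(n,uv,z,C=None):
    K,r,t=C or cam(n); o=-r.T@t; d=r.T@np.linalg.inv(K)@[uv[0],uv[1],1]; return o+d*(z-o[2])/d[2]
def dep(D,uv,k=2):
    u,v=int(round(uv[0])),int(round(uv[1])); a=D[max(v-k,0):v+k+1,max(u-k,0):u+k+1]; a=a[a>0]; return np.median(a) if len(a) else 0
def save(n,I): cv2.imwrite("pics/"+n+".png",cv2.cvtColor(I,cv2.COLOR_RGB2BGR))
def st():
    s=manip.state(); e=R.from_quat(s["tcp_rot"]).as_matrix(); print("t",round(s["time_s"],2),"pos",np.round(s["position"],4),"F",np.round(s["ft_force"],1),"gap",round(s["finger_gap"],4)); print("tool x",e[:,0].round(3),"y",e[:,1].round(3),"z",e[:,2].round(3),"q",np.round(s["q"],2))
E
python3 - <<'E'
from h import *
st()
for n in ("scene","top"):
    I,D=manip.snapshot(n); save(n+"0",I); np.save(n+"0.npy",D); C=cam(n)
    for q in ["saddle","cap_hinge","cap_grip","bolt_pivot","bolt_knob","boom","stand","rail"]:
        for m in manip.mark_of(n,q)[:2]:
            d=dep(D,m["at"]); print(n,q,np.round(m["at"]),round(m["confidence"],2),np.round(px2w(n,m["at"],d,C),3))
E
```

```text
pics
t 0.0 pos [0.2024 0.6434 0.2412] F [ 0.2  0.4 -0.6] gap 0.0856
tool x [ 0.3    0.954 -0.002] y [-0.001 -0.002 -1.   ] z [-0.954  0.3   -0.   ] q [-1.29  0.47 -0.05  1.53  0.02  1.14 -0.08]
scene saddle [286. 222.] 0.56 [ 0.629 -0.056  0.113]
scene bolt_pivot [271. 221.] 0.69 [ 0.574 -0.045  0.067]
scene bolt_knob [244. 216.] 0.59 [ 0.492 -0.06   0.064]
scene boom [281. 234.] 0.87 [ 0.636 -0.102  0.117]
scene stand [286. 237.] 0.73 [ 0.7   -0.203  0.285]
scene rail [158. 319.] 0.47 [ 0.46  -0.45   0.082]
top saddle [290. 206.] 0.89 [ 0.625 -0.052  0.114]
top cap_hinge [282. 196.] 0.46 [ 0.654 -0.029  0.102]
top cap_grip [284. 187.] 0.65 [ 0.663 -0.035  0.18 ]
top cap_grip [285. 226.] 0.36 [ 0.576 -0.039  0.064]
top bolt_pivot [284. 230.] 0.56 [ 0.565 -0.037  0.063]
top bolt_pivot [281. 196.] 0.23 [ 0.652 -0.028  0.102]
top bolt_knob [291. 256.] 0.69 [ 0.492 -0.055  0.073]
top boom [305. 205.] 0.64 [ 0.628 -0.092  0.117]
top stand [283. 213.] 0.8 [ 0.608 -0.034  0.1  ]
top stand [412. 215.] 0.69 [ 0.607 -0.396  0.058]
```

View both.

View pics/top0.png

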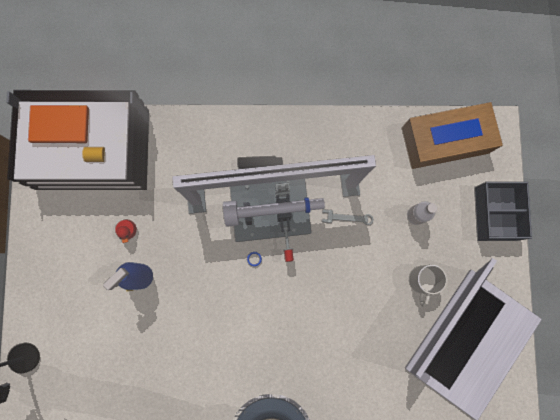

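View pics/scene0.png

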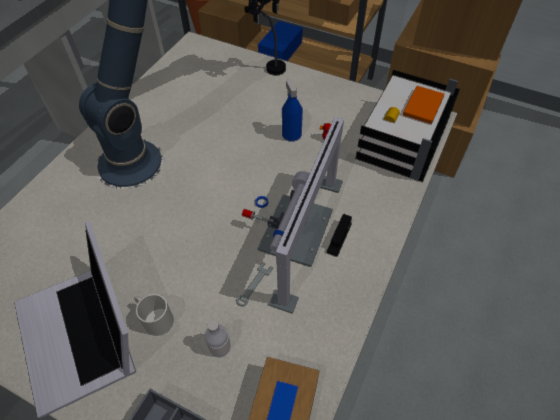

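```bash
cat >> h.py <<'E'
def cloud(D,C):
    K,r,t=C; v,u=np.mgrid[:D.shape[0],:D.shape[1]]; p=np.stack([(u-K[0,2])/K[0,0]*D,(v-K[1,2])/K[1,1]*D,D],-1); return (p-t)@r
E
python3 - <<'E'
from h import *
C=cam("top"); D=np.load("top0.npy"); W=cloud(D,C); I=cv2.imread("pics/top0.png")
box=(W[...,0]>.5)&(W[...,0]<.85)&(W[...,1]>-.35)&(W[...,1]<.3)&(D>0)
m=box&(W[...,2]>.278)&(W[...,2]<.292); P=W[m]
print(len(P),P[:,2].mean()); r=cv2.minAreaRect((P[:,:2]*1000).astype(np.float32)); print(r)
X=P[:,:2]; c=X.mean(0); u,s,vt=np.linalg.svd(X-c); d=vt[0]*np.sign(vt[0][1]); th=np.arctan2(-d[0],d[1]); print("yaw",np.degrees(th),c)
ex=np.array([np.cos(th),np.sin(th)]); ey=np.array([-np.sin(th),np.cos(th)])
a=(X-c)@ey; print("len",a.min(),a.max()); b=(X-c)@ex; print("thk",np.percentile(b,[1,99]))
mid=np.array(r[0])/1000; o=mid-.062*ex-.02*ey; print("origin from rail",o)
m=box&(W[...,2]>.006)&(W[...,2]<.018); Q=(W[m][:,:2]-o)@np.c_[ex,ey]; print("plate in stand",np.percentile(Q,[1,99],axis=0), len(Q))
# tube top points
S=(W[...,:2]-o)@np.c_[ex,ey]
m=box&(abs(S[...,0])<.03)&(W[...,2]>.105)&(W[...,2]<.14)
for y0 in np.arange(-.12,.24,.01):
    k=m&(S[...,1]>y0)&(S[...,1]<y0+.01)
    if k.sum()>3: 
        z=W[...,2][k]; print(round(y0,2),k.sum(),"zmax",np.percentile(z,90).round(3),"x",np.percentile(S[...,0][k],[5,95]).round(3))
hsv=cv2.cvtColor(I,cv2.COLOR_BGR2HSV)
red=((hsv[...,0]<8)|(hsv[...,0]>172))&(hsv[...,1]>140)&box&(W[...,0]<.6)
print("red",S[red].mean(0),W[red].mean(0),W[...,2][red].max(), red.sum())
blue=(hsv[...,0]>105)&(hsv[...,0]<130)&(hsv[...,1]>120)&box&(W[...,2]>.09)
print("blue",np.percentile(S[blue],[5,50,95],axis=0).round(3),blue.sum())
cap=box&(W[...,2]>.13)&(W[...,2]<.215)&(S[...,0]>0)&(S[...,0]<.05)&(abs(S[...,1])<.03)
print("cap",np.c_[S[cap],W[...,2][cap]].round(3)[::3])
E
```

```text
2424 0.2845150039323258
((682.3574829101562, -7.04461669921875), (30.13405418395996, 479.2745056152344), 6.2341790199279785)
yaw 6.237488215100748 [ 0.6814913  -0.00504231]
len -0.24172140654670476 0.23755234398003275
thk [-0.01351115  0.01457849]
origin from rail [ 0.62289751 -0.03366251]
plate in stand [[-0.10842516 -0.26693237]
 [ 0.22035204  0.29237326]] 3703
-0.11 37 zmax 0.115 x [-0.012  0.013]
-0.1 38 zmax 0.116 x [-0.013  0.011]
-0.09 34 zmax 0.118 x [-0.012  0.012]
-0.08 40 zmax 0.116 x [-0.012  0.012]
-0.07 47 zmax 0.122 x [-0.018  0.016]
-0.06 47 zmax 0.12 x [-0.014  0.015]
-0.05 36 zmax 0.116 x [-0.012  0.011]
-0.04 39 zmax 0.118 x [-0.012  0.012]
-0.03 35 zmax 0.117 x [-0.014  0.011]
-0.02 40 zmax 0.117 x [-0.013  0.013]
-0.01 37 zmax 0.116 x [-0.012  0.01 ]
-0.0 38 zmax 0.118 x [-0.013  0.011]
0.01 44 zmax 0.118 x [-0.013  0.028]
0.02 39 zmax 0.117 x [-0.012  0.011]
0.03 37 zmax 0.116 x [-0.012  0.011]
0.04 37 zmax 0.118 x [-0.012  0.012]
0.05 38 zmax 0.116 x [-0.011  0.012]
0.06 38 zmax 0.116 x [-0.012  0.012]
0.07 39 zmax 0.118 x [-0.013  0.013]
0.08 38 zmax 0.116 x [
[... 556 characters left out ...]
64]
 [ 0.04  -0.011  0.204]
 [ 0.048  0.015  0.164]
 [ 0.039  0.009  0.205]
 [ 0.044  0.001  0.178]
 [ 0.038 -0.006  0.203]
 [ 0.045 -0.016  0.162]
 [ 0.046  0.013  0.161]
 [ 0.037  0.007  0.205]
 [ 0.041 -0.002  0.178]
 [ 0.037 -0.008  0.196]
 [ 0.043 -0.018  0.16 ]
 [ 0.044  0.013  0.157]
 [ 0.035  0.007  0.202]
 [ 0.038 -0.001  0.179]
 [ 0.033 -0.01   0.2  ]
 [ 0.041  0.016  0.162]
 [ 0.034  0.01   0.194]
 [ 0.037  0.001  0.173]
 [ 0.034 -0.006  0.185]
 [ 0.038 -0.015  0.158]
 [ 0.038  0.014  0.161]
 [ 0.034  0.007  0.177]
 [ 0.034 -0.001  0.175]
 [ 0.035 -0.009  0.166]
 [ 0.034 -0.017  0.164]
 [ 0.034  0.012  0.166]
 [ 0.034  0.004  0.162]
 [ 0.035 -0.004  0.153]
 [ 0.034  0.017  0.154]]
```

Call:
drive_tool --steps '[[[0,0,5,8],[0,0,5,8],[2,-4,5,8],[3,-5,0,0],[3,-5,0,0],[3,-5,0,0],[3,-5,0,0],[3,-5,0,0],[3,-5,0,0],[3,-5,0,0],[3,-5,0,0],[3,-5,0,0]]]' --grip 0

```text
time_s: 2.4
position: [0.4935, 0.1435, 0.3936]
tcp_rot: [0.465, 0.536, -0.53, -0.463]
ft_force: [0.3, -0.0, -0.0]
finger_gap: 0.0001
```

Call:
drive_tool --steps '[[[2.3,-5.7,0,0],[2.3,-5.7,0,0],[2.3,-5.7,0,0],[2.3,-5.7,0,0],[2.3,-5.7,0,0],[2.3,-5.7,0,0],[0,0,-6,0],[0,0,-6,0],[0,0,-6,0],[0,0,0,0]]]'

```text
time_s: 3.65
position: [0.6333, -0.2122, 0.2119]
tcp_rot: [0.47, 0.536, -0.528, -0.462]
ft_force: [0.6, 0.1, 1.0]
finger_gap: -0.0001
```

```bash
cat >> h.py <<'E'
o=np.array([.6229,-.0337]); th=np.radians(6.24); ex=np.array([np.cos(th),np.sin(th)]); ey=np.array([-np.sin(th),np.cos(th)])
def tos(p): return np.r_[(np.asarray(p)[:2]-o)@np.c_[ex,ey],p[2]]
def tow(s): return np.r_[o+ex*s[0]+ey*s[1],s[2]]
def ss():
    st(); s=manip.state(); e=R.from_quat(s["tcp_rot"]).as_matrix(); print("stand",tos(s["position"]).round(4),"grasp",tos(np.array(s["position"])-.008*e[:,1]).round(4)); y=e[:,1]; yx=y[:2]@ex; yy=y[:2]@ey; print("lean x,y deg",np.degrees([np.arctan2(yx,-y[2]),np.arctan2(yy,-y[2])]).round(1),"jaw in stand",(e[:2,0]@np.c_[ex,ey]).round(3),e[2,0].round(3))
E
python3 -c "
from h import *
ss()
print(tow([-.008,-.16,.098]),tow([-.008,-.071,.098]))"
```

```text
t 3.65 pos [ 0.6333 -0.2122  0.2119] F [0.6 0.1 1. ] gap -0.0001
tool x [-0.132  0.991 -0.001] y [ 0.017  0.001 -1.   ] z [-0.991 -0.132 -0.017] q [-0.04  0.5   0.44  1.62 -0.24  1.06  2.17]
stand [-0.0091 -0.1785  0.2119] grasp [-0.0092 -0.1785  0.2199]
lean x,y deg [ 1. -0.] jaw in stand [-0.023  1.   ] -0.001
[ 0.63233834 -0.1936216   0.098     ] [ 0.62266463 -0.1051489   0.098     ]
```

Call:
drive_tool --steps '[[[0,0,-5.7,0],[0,0,-5.7,0],[0,0,0,0],[-0.2,2,0,0],[-0.2,2,0,0],[-0.1,1,0,0],[-0.1,1,0,0],[-0.1,1,0,0]]]'

```text
time_s: 4.65
position: [0.6397, -0.1412, 0.118]
tcp_rot: [0.48, 0.543, -0.522, -0.449]
ft_force: [-0.4, -1.8, -0.6]
finger_gap: 0.0002
```

```bash
python3 -c "
from h import *
ss()"
```

```text
t 4.65 pos [ 0.6397 -0.1412  0.118 ] F [-0.4 -1.8 -0.6] gap 0.0002
tool x [-0.135  0.991 -0.014] y [ 0.052 -0.007 -0.999] z [-0.989 -0.135 -0.051] q [-0.13  0.56  0.4   1.76 -0.29  0.83  2.11]
stand [ 0.0051 -0.1087  0.118 ] grasp [ 0.0046 -0.1086  0.1259]
lean x,y deg [ 2.9 -0.7] jaw in stand [-0.026  1.   ] -0.014
```

Call:
drive_tool --steps '[[[-0.6,-0.8,0,0],[-1.2,0,-1,0],[0,0,-1,0],[0,0,0,0]]]'

```text
time_s: 5.15
position: [0.619, -0.1493, 0.0957]
tcp_rot: [0.48, 0.542, -0.522, -0.451]
ft_force: [-0.6, 0.1, 0.6]
finger_gap: 0.0001
```

```bash
python3 -c "
from h import *
ss()
I,D=manip.snapshot('top');save('top1',I[140:290,180:400]);I,D=manip.snapshot('wrist');save('w1',I)
a=cv2.resize(cv2.imread('pics/top1.png'),(572,390));b=cv2.resize(cv2.imread('pics/w1.png'),None,fx=.5,fy=.5);c=np.zeros((600,572,3),np.uint8);c[:390]=a;c[390:,:280]=b
cv2.imwrite('pics/m1.png',c)"
```

```text
t 5.15 pos [ 0.619  -0.1493  0.0957] F [-0.6  0.1  0.6] gap 0.0001
tool x [-0.134  0.991 -0.012] y [ 0.049 -0.006 -0.999] z [-0.99  -0.134 -0.048] q [-0.11  0.56  0.39  1.82 -0.3   0.77  2.14]
stand [-0.0165 -0.1145  0.0957] grasp [-0.0169 -0.1144  0.1037]
lean x,y deg [ 2.8 -0.6] jaw in stand [-0.025  1.   ] -0.012
```

Call:
drive_tool --steps '[[[0.7,0,0,0],[-0.1,0.8,0,0],[-0.1,0.8,0,0],[-0.1,0.6,0,0],[0,0.4,0,0],[0,0,0,0]]]'

```text
time_s: 6.0
position: [0.6252, -0.1225, 0.0974]
tcp_rot: [0.481, 0.543, -0.522, -0.449]
ft_force: [-0.5, 0.0, -0.2]
finger_gap: -0.0001
```

```bash
python3 -c "
from h import *
ss()"
```

```text
t 6.0 pos [ 0.6252 -0.1225  0.0974] F [-0.5  0.  -0.2] gap -0.0001
tool x [-0.134  0.991 -0.015] y [ 0.053 -0.008 -0.999] z [-0.99  -0.135 -0.051] q [-0.16  0.56  0.39  1.82 -0.3   0.77  2.09]
stand [-0.0074 -0.0885  0.0974] grasp [-0.0078 -0.0884  0.1054]
lean x,y deg [ 3.  -0.8] jaw in stand [-0.026  1.   ] -0.015
```

Call:
drive_tool --steps '[[[0,0.4,0,0],[0,0.4,0,0]]]'

```text
time_s: 6.25
position: [0.625, -0.1192, 0.0977]
tcp_rot: [0.484, 0.54, -0.523, -0.448]
ft_force: [1.6, -12.7, -3.4]
finger_gap: -0.0002
```

```bash
cat > chk.py <<'E'
from h import *
ss()
C=cam("top"); I,D=manip.snapshot("top"); W=cloud(D,C); S=(W[...,:2]-o)@np.c_[ex,ey]; Z=W[...,2]
m=(D>0)&(abs(S[...,0])<.035)&(Z>.122)&(Z<.14)&(S[...,1]>.08)&(S[...,1]<.25); print("head y",np.percentile(S[...,1][m],[2,98]).round(4),"want .183-.219 +(-.018)=.165..201", Z[m].max())
I2=cv2.cvtColor(I,cv2.COLOR_RGB2HSV)
b=(I2[...,0]>105)&(I2[...,0]<130)&(I2[...,1]>120)&(Z>.07)&(abs(S[...,0])<.04)&(abs(S[...,1])<.15); print("blue y",np.percentile(S[...,1][b],[5,95]).round(4) if b.any() else None,b.sum())
E
python3 chk.py
```

```text
t 6.25 pos [ 0.625  -0.1192  0.0977] F [  1.6 -12.7  -3.4] gap -0.0002
tool x [-0.131  0.991 -0.022] y [ 0.055 -0.015 -0.998] z [-0.99  -0.132 -0.052] q [-0.17  0.56  0.4   1.82 -0.29  0.76  2.08]
stand [-0.0072 -0.0853  0.0977] grasp [-0.0077 -0.0851  0.1056]
lean x,y deg [ 3.  -1.2] jaw in stand [-0.023  0.999] -0.022
head y [0.1656 0.1998] want .183-.219 +(-.018)=.165..201 0.1387775382880633
blue y [-0.0272 -0.0202] 33
```

Call:
drive_tool --steps '[[[0.2,-1.5,0,0],[0,-3,0,0],[-2,-1,6,0],[0,0,6.2,0],[0,0,6.2,0],[0,0,6.2,0],[0,0,6.2,0],[0,0,6.2,0],[0,0,6.2,0],[0,0,6.2,0],[0,0,6.2,0]]]'

```text
time_s: 7.68
position: [0.5997, -0.1725, 0.6536]
tcp_rot: [0.477, 0.542, -0.523, -0.453]
ft_force: [1.1, -0.3, 0.4]
finger_gap: -0.0001
```

```bash
python3 -c "
from h import *
ss()"
```

```text
t 7.67 pos [ 0.5997 -0.1725  0.6536] F [ 1.1 -0.3  0.4] gap -0.0001
tool x [-0.135  0.991 -0.008] y [ 0.042 -0.003 -0.999] z [-0.99  -0.135 -0.041] q [-0.08  0.35  0.54  0.84 -0.21  1.94  2.05]
stand [-0.0381 -0.1355  0.6536] grasp [-0.0384 -0.1354  0.6616]
lean x,y deg [ 2.4 -0.4] jaw in stand [-0.026  1.   ] -0.008
```

Call:
drive_tool --steps '[[[0,0,6,0],[0,0,6,0],[0,0,6,0]]]'

```text
time_s: 8.05
position: [0.5705, -0.166, 0.7388]
tcp_rot: [0.518, 0.558, -0.501, -0.411]
ft_force: [-0.1, 0.1, 0.9]
finger_gap: -0.0001
```

```bash
python3 -c "
from h import *
ss()"
```

```text
t 8.05 pos [ 0.5705 -0.166   0.7388] F [-0.1  0.1  0.9] gap -0.0001
tool x [-0.126  0.99  -0.059] y [ 0.166 -0.038 -0.985] z [-0.978 -0.134 -0.159] q [ 0.04  0.28  0.3   0.71 -0.11  1.99  1.98]
stand [-0.0665 -0.1259  0.7388] grasp [-0.0678 -0.1254  0.7466]
lean x,y deg [ 9.3 -3.2] jaw in stand [-0.017  0.998] -0.059
```

Call:
drive_tool --steps '[[[0,6,2,0],[0,6,2,0],[0,6,2,0],[0,5,4,0],[0,0,6,0],[0,0,6,0]]]'

```text
time_s: 8.8
position: [0.5355, 0.0537, 0.8232]
tcp_rot: [0.561, 0.589, -0.452, -0.365]
ft_force: [-0.5, -0.6, 0.8]
finger_gap: 0.0002
```

```bash
python3 -c "
from h import *
ss()"
```

```text
t 8.8 pos [0.5355 0.0537 0.8232] F [-0.5 -0.6  0.8] gap 0.0002
tool x [-0.104  0.992 -0.077] y [ 0.331 -0.039 -0.943] z [-0.938 -0.124 -0.324] q [-0.7   0.19  0.73  0.67 -0.1   1.99  1.63]
stand [-0.0773  0.0964  0.8232] grasp [-0.0799  0.097   0.8308]
lean x,y deg [19.  -4.5] jaw in stand [0.004 0.997] -0.077
```

Call:
drive_tool --steps '[[[0,5,3,0],[0,5,3,0],[0,3,5,0],[0,0,6,0]]]'

```text
time_s: 9.3
position: [0.5123, 0.1599, 0.8805]
tcp_rot: [0.589, 0.62, -0.401, -0.328]
ft_force: [0.2, -0.7, -0.0]
finger_gap: -0.0001
```

```bash
python3 -c "
from h import *
ss()"
```

```text
t 9.3 pos [0.5123 0.1599 0.8805] F [ 0.2 -0.7 -0. ] gap -0.0001
tool x [-0.091  0.994 -0.065] y [ 0.468 -0.015 -0.884] z [-0.879 -0.111 -0.463] q [-0.98  0.23  0.9   0.53 -0.11  1.99  1.47]
stand [-0.0889  0.2045  0.8805] grasp [-0.0926  0.205   0.8876]
lean x,y deg [27.7 -4.2] jaw in stand [0.017 0.998] -0.065
```

Call:
drive_tool --steps '[[[0,5,3,0],[0,5,4,0],[0,0,3,0]]]'

```text
time_s: 9.68
position: [0.4966, 0.2368, 0.9089]
tcp_rot: [0.603, 0.64, -0.365, -0.306]
ft_force: [0.8, -0.8, 0.4]
finger_gap: 0.0001
```

```bash
python3 -c "
from h import *
ss()"
```

```text
t 9.68 pos [0.4966 0.2368 0.9089] F [ 0.8 -0.8  0.4] gap 0.0001
tool x [-0.086  0.995 -0.048] y [ 0.549  0.007 -0.836] z [-0.831 -0.098 -0.547] q [-1.09  0.28  0.96  0.41 -0.13  1.99  1.37]
stand [-0.0961  0.2827  0.9089] grasp [-0.1005  0.2831  0.9156]
lean x,y deg [33.2 -3.6] jaw in stand [0.023 0.999] -0.048
```

Call:
drive_tool --steps '[[[0.6,-2.3,-4.9,0],[0.6,-2.3,-4.9,0],[0.6,-2.3,-4.9,0],[0.6,-2.3,-4.9,0],[0.6,-2.3,-4.9,0],[0.6,-2.3,-4.9,0],[0.6,-2.3,-4.9,0],[0.6,-2.3,-4.9,0],[0.6,-2.3,-4.9,0],[0.6,-2.3,-4.9,0],[0.6,-2.3,-4.9,0],[0,0,0,0]]]' --grip 0.6 --force 20

```text
time_s: 11.18
position: [0.5537, -0.0591, 0.4063]
tcp_rot: [0.619, 0.628, -0.333, -0.333]
ft_force: [0.8, 0.6, 0.4]
finger_gap: 0.0513
```

```bash
python3 -c "
from h import *
ss()"
```

```text
t 11.18 pos [ 0.5537 -0.0591  0.4063] F [0.8 0.6 0.4] gap 0.0513
tool x [-0.011  1.     0.005] y [ 0.555  0.01  -0.831] z [-0.831 -0.006 -0.556] q [-1.09 -0.3   0.92  2.    0.43  0.76  1.24]
stand [-0.0715 -0.0177  0.4063] grasp [-0.0759 -0.0173  0.413 ]
lean x,y deg [33.6 -3.4] jaw in stand [0.098 0.995] 0.005
```

Call:
drive_tool --steps '[[[1.5,1,-2.5,3],[1.5,1,-2.5,3],[1,0.3,-2.5,0],[0,0,-2,0],[0,0,0,0]]]'

```text
time_s: 11.8
position: [0.5946, -0.0328, 0.3285]
tcp_rot: [0.58, 0.667, -0.344, -0.315]
ft_force: [0.5, -1.1, 0.6]
finger_gap: 0.0511
```

```bash
python3 -c "
from h import *
ss()"
```

```text
t 11.8 pos [ 0.5946 -0.0328  0.3285] F [ 0.5 -1.1  0.6] gap 0.0511
tool x [-0.128  0.992  0.021] y [ 0.557  0.09  -0.826] z [-0.821 -0.094 -0.564] q [-1.22 -0.03  1.28  2.07 -0.22  0.51  1.92]
stand [-0.028   0.004   0.3285] grasp [-0.0325  0.0038  0.3351]
lean x,y deg [34.3  2. ] jaw in stand [-0.019  1.   ] 0.021
```

Call:
drive_tool --steps '[[[1.3,-0.1,-2.7,0],[1.3,-0.1,-2.7,0],[1.3,-0.1,-2.7,0],[0,0,0,0]]]'

```text
time_s: 12.3
position: [0.6331, -0.0308, 0.267]
tcp_rot: [0.576, 0.674, -0.341, -0.314]
ft_force: [-0.2, -0.8, -0.7]
finger_gap: 0.0515
```

```bash
cat > fit.py <<'E'
from h import *
ss(); C=cam("top"); I,D=manip.snapshot("top"); save("t2",I); I,D=manip.snapshot("scene"); save("s2",I); C3=cam("wrist"); I,D=manip.snapshot("wrist"); save("w2",I)
for q in ("cap_grip","cap_hinge"):
    for m in manip.mark_of("wrist",q)[:1]: print(q,np.round(m["at"]),round(m["confidence"],2),dep(D,m["at"]),tos(px2w("wrist",m["at"],dep(D,m["at"]),C3)).round(4))
a=cv2.resize(cv2.imread("pics/t2.png")[140:290,180:400],(440,300));b=cv2.resize(cv2.imread("pics/s2.png")[120:300,180:400],(367,300));w=cv2.resize(cv2.imread("pics/w2.png"),(400,300))
c=np.zeros((600,807,3),np.uint8);c[:300,:440]=a;c[:300,440:]=b;c[300:,:400]=w;cv2.imwrite("pics/m2.png",c[:,:800])
E
python3 fit.py
```

```text
t 12.3 pos [ 0.6331 -0.0308  0.267 ] F [-0.2 -0.8 -0.7] gap 0.0515
tool x [-0.14   0.99   0.031] y [ 0.562  0.105 -0.821] z [-0.815 -0.098 -0.571] q [-0.82  0.24  1.02  2.07 -0.89  0.5   2.54]
stand [0.0105 0.0018 0.267 ] grasp [0.0059 0.0014 0.2736]
lean x,y deg [34.8  3. ] jaw in stand [-0.032  0.999] 0.031
cap_grip [270. 198.] 0.8 0.52253574 [ 0.2746  0.0015 -0.0005]
cap_hinge [270. 114.] 0.81 0.265015 [ 0.0309 -0.0012  0.1047]
```

View pics/m2.png

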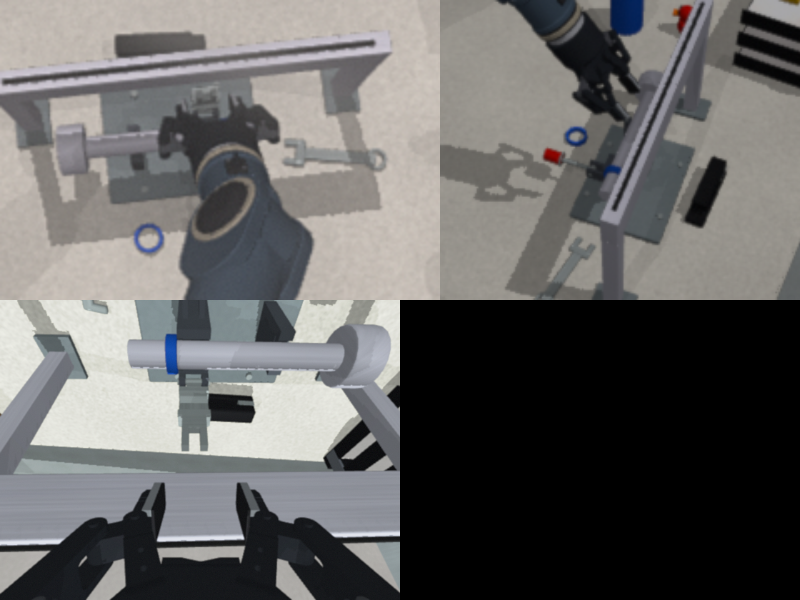

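Call:
drive_tool --steps '[[[0.7,0,-2,0],[0.8,0,-2,0],[0.7,0,-1.8,0],[0,0,0,0]]]'

```text
time_s: 13.05
position: [0.6567, -0.0258, 0.2155]
tcp_rot: [0.574, 0.679, -0.337, -0.31]
ft_force: [0.6, -1.2, -0.2]
finger_gap: 0.0511
```

```bash
python3 -c "
from h import *
ss()"
```

```text
t 13.05 pos [ 0.6567 -0.0258  0.2155] F [ 0.6 -1.2 -0.2] gap 0.0511
tool x [-0.149  0.988  0.033] y [ 0.571  0.113 -0.813] z [-0.807 -0.102 -0.581] q [-0.43  0.29  0.56  2.07 -1.01  0.36  2.65]
stand [0.0344 0.0042 0.2155] grasp [0.0298 0.0038 0.222 ]
lean x,y deg [35.5  3.6] jaw in stand [-0.04   0.999] 0.033
```

Call:
drive_tool --steps '[[[0,-0.4,-0.7,-3],[0.1,0,-0.8,0],[0,0,-0.5,0],[0,0,0,0]]]'

```text
time_s: 13.55
position: [0.6594, -0.0305, 0.2026]
tcp_rot: [0.595, 0.664, -0.326, -0.315]
ft_force: [-0.2, -0.7, 0.4]
finger_gap: 0.0511
```

```bash
python3 -c "
from h import *
ss()"
```

```text
t 13.55 pos [ 0.6594 -0.0305  0.2026] F [-0.2 -0.7  0.4] gap 0.0511
tool x [-0.095  0.995  0.03 ] y [ 0.584  0.08  -0.808] z [-0.806 -0.059 -0.589] q [-0.35  0.3   0.45  2.08 -1.01  0.28  2.62]
stand [ 0.0366 -0.0008  0.2026] grasp [ 0.0319 -0.001   0.2091]
lean x,y deg [36.1  1.1] jaw in stand [0.014 0.999] 0.03
```

Call:
drive_tool --steps '[[[0,0,-0.7,0],[0,0,-0.6,0],[0,0,0,0]]]'

```text
time_s: 13.92
position: [0.6608, -0.0302, 0.1937]
tcp_rot: [0.596, 0.665, -0.325, -0.312]
ft_force: [1.0, 0.7, 0.7]
finger_gap: 0.0515
```

```bash
python3 -c "
from h import *
ss()"
```

```text
t 13.93 pos [ 0.6608 -0.0302  0.1937] F [1.  0.7 0.7] gap 0.0515
tool x [-0.096  0.995  0.028] y [ 0.589  0.079 -0.804] z [-0.802 -0.061 -0.594] q [-0.26  0.31  0.34  2.09 -1.02  0.23  2.63]
stand [ 0.038  -0.0007  0.1937] grasp [ 0.0333 -0.0008  0.2001]
lean x,y deg [36.4  1. ] jaw in stand [0.013 1.   ] 0.028
```

Call:
drive_tool --steps '[[[0,0,0,0],[0,0,0,0],[0,0,0,0],[0,0,0,0]]]' --grip 0 --force 20

```text
time_s: 14.42
position: [0.6613, -0.031, 0.1951]
tcp_rot: [0.596, 0.665, -0.326, -0.311]
ft_force: [-0.3, -1.3, -0.6]
finger_gap: 0.0254
```

```bash
python3 -c "
from h import *
ss()"
```

```text
t 14.43 pos [ 0.6613 -0.031   0.1951] F [-0.3 -1.3 -0.6] gap 0.0254
tool x [-0.096  0.995  0.025] y [ 0.591  0.077 -0.803] z [-0.801 -0.062 -0.595] q [-0.26  0.31  0.34  2.09 -1.01  0.23  2.63]
stand [ 0.0384 -0.0015  0.1951] grasp [ 0.0337 -0.0016  0.2015]
lean x,y deg [36.5  0.9] jaw in stand [0.013 1.   ] 0.025
```

Call:
drive_tool --steps '[[[-0.8,-0.1,0,0],[-0.8,-0.1,-0.1,0],[-0.8,-0.1,-0.2,0],[0,0,0,0]]]'

```text
time_s: 14.92
position: [0.6359, -0.0338, 0.193]
tcp_rot: [0.596, 0.665, -0.326, -0.311]
ft_force: [1.6, 0.7, -1.0]
finger_gap: 0.0259
```

```bash
python3 -c "
from h import *
ss()"
```

```text
t 14.93 pos [ 0.6359 -0.0338  0.193 ] F [ 1.6  0.7 -1. ] gap 0.0259
tool x [-0.096  0.995  0.025] y [ 0.589  0.077 -0.805] z [-0.802 -0.063 -0.593] q [-0.22  0.27  0.3   2.14 -1.03  0.21  2.66]
stand [ 0.0129 -0.0015  0.193 ] grasp [ 0.0082 -0.0016  0.1995]
lean x,y deg [36.4  0.9] jaw in stand [0.012 1.   ] 0.025
```

Call:
drive_tool --steps '[[[-0.7,-0.1,-0.2,0],[-0.7,-0.1,-0.3,0],[-0.7,-0.1,-0.3,0],[0,0,0,0]]]'

```text
time_s: 15.42
position: [0.6131, -0.0363, 0.1874]
tcp_rot: [0.592, 0.662, -0.332, -0.317]
ft_force: [1.7, 0.4, -2.9]
finger_gap: 0.0257
```

```bash
python3 -c "
from h import *
ss()"
```

```text
t 15.43 pos [ 0.6131 -0.0363  0.1874] F [ 1.7  0.4 -2.9] gap 0.0257
tool x [-0.097  0.995  0.027] y [ 0.574  0.079 -0.815] z [-0.813 -0.064 -0.579] q [-0.22  0.25  0.3   2.18 -1.02  0.21  2.66]
stand [-0.01   -0.0015  0.1874] grasp [-0.0146 -0.0016  0.194 ]
lean x,y deg [35.4  1.1] jaw in stand [0.011 1.   ] 0.027
```

Call:
drive_tool --steps '[[[-0.6,-0.1,-0.5,0],[-0.6,-0.1,-0.6,0],[-0.6,-0.1,-0.7,0],[0,0,0,0]]]'

```text
time_s: 15.92
position: [0.5991, -0.0378, 0.1807]
tcp_rot: [0.588, 0.661, -0.336, -0.323]
ft_force: [4.0, 0.8, -6.5]
finger_gap: 0.0253
```

```bash
python3 -c "
from h import *
ss()"
```

```text
t 15.93 pos [ 0.5991 -0.0378  0.1807] F [ 4.   0.8 -6.5] gap 0.0253
tool x [-0.1    0.995  0.031] y [ 0.561  0.081 -0.824] z [-0.822 -0.065 -0.566] q [-0.2   0.24  0.28  2.2  -1.01  0.21  2.66]
stand [-0.0241 -0.0015  0.1807] grasp [-0.0286 -0.0016  0.1873]
lean x,y deg [34.5  1.4] jaw in stand [0.009 0.999] 0.031
```

Call:
drive_tool --steps '[[[0,0,0,0],[0,0,0,0],[-1.5,-0.2,2.5,0],[-2,-0.3,4,0],[-2,-0.3,4,0],[-2,-0.3,3,-8],[0,0,0,-8],[0,0,0,-8]]]' --grip 0.6

```text
time_s: 16.92
position: [0.5338, -0.0442, 0.2952]
tcp_rot: [0.664, 0.578, -0.292, -0.373]
ft_force: [-0.2, 0.1, 0.3]
finger_gap: 0.051
```

```bash
cat > chk2.py <<'E'
from h import *
ss(); C=cam("top"); I,D=manip.snapshot("top"); save("t3",I); W=cloud(D,C); S=(W[...,:2]-o)@np.c_[ex,ey]; Z=W[...,2]
k=(D>0)&(abs(S[...,1])<.013)&(S[...,0]>-.09)&(S[...,0]<.05)&(Z>.09)&(Z<.215)
P=np.c_[S[k],Z[k]]; P=P[np.argsort(P[:,0])]; print(P[::max(1,len(P)//25)].round(3))
E
python3 chk2.py
```

```text
t 16.93 pos [ 0.5338 -0.0442  0.2952] F [-0.2  0.1  0.3] gap 0.051
tool x [0.161 0.986 0.044] y [ 0.551 -0.053 -0.833] z [-0.819  0.158 -0.552] q [-0.48 -0.07  0.42  2.2   0.26  0.44  1.15]
stand [-0.0897 -0.0007  0.2952] grasp [-9.410e-02  2.000e-04  3.019e-01]
lean x,y deg [33.  -7.7] jaw in stand [0.267 0.963] 0.044
[[-0.028 -0.011  0.183]
 [-0.026  0.004  0.096]
 [-0.024  0.006  0.103]
 [-0.022 -0.01   0.1  ]
 [-0.021  0.011  0.184]
 [-0.018 -0.003  0.098]
 [-0.016  0.008  0.185]
 [-0.014  0.004  0.166]
 [-0.012 -0.003  0.111]
 [-0.01   0.001  0.17 ]
 [-0.008 -0.009  0.168]
 [-0.006 -0.007  0.175]
 [-0.003  0.011  0.167]
 [ 0.     0.005  0.159]
 [ 0.003  0.012  0.11 ]
 [ 0.006  0.012  0.159]
 [ 0.009  0.009  0.159]
 [ 0.012  0.004  0.154]
 [ 0.014  0.009  0.156]
 [ 0.017 -0.007  0.159]
 [ 0.022 -0.003  0.152]
 [ 0.025  0.007  0.154]
 [ 0.029 -0.007  0.139]
 [ 0.032  0.004  0.142]
 [ 0.037  0.006  0.134]
 [ 0.041  0.01   0.129]]
```

Call:
drive_tool --steps '[[[2.3,0.25,-0.5,0],[2.3,0.25,-1,0],[2.4,0.25,-2.5,0],[2.4,0.25,-2.7,0],[0,0,-0.5,0],[0,0,0,0]]]' --grip 0

```text
time_s: 17.73
position: [0.6306, -0.034, 0.2241]
tcp_rot: [0.663, 0.581, -0.291, -0.371]
ft_force: [-0.0, -1.4, -0.6]
finger_gap: 0.0002
```

```bash
python3 -c "
from h import *
ss()"
```

```text
t 17.73 pos [ 0.6306 -0.034   0.2241] F [-0.  -1.4 -0.6] gap 0.0002
tool x [0.155 0.987 0.044] y [ 0.555 -0.05  -0.83 ] z [-0.817  0.153 -0.556] q [-0.39  0.22  0.4   2.1  -0.07  0.25  1.44]
stand [ 0.0076 -0.0011  0.2241] grasp [ 0.0032 -0.0003  0.2307]
lean x,y deg [33.4 -7.6] jaw in stand [0.261 0.964] 0.044
```

Call:
drive_tool --steps '[[[0,0,-1.5,0],[0,0,-1.3,0],[-0.9,-0.1,-0.3,0],[-1,-0.1,-0.5,0],[-1,-0.1,-0.7,0],[-0.9,-0.1,-0.7,0]]]'

```text
time_s: 18.48
position: [0.5888, -0.0392, 0.179]
tcp_rot: [0.661, 0.582, -0.293, -0.372]
ft_force: [7.3, 5.0, 1.9]
finger_gap: 0.0001
```

```bash
python3 -c "
from h import *
ss()"
```

```text
t 18.48 pos [ 0.5888 -0.0392  0.179 ] F [7.3 5.  1.9] gap 0.0001
tool x [0.152 0.987 0.046] y [ 0.551 -0.046 -0.833] z [-0.821  0.151 -0.551] q [-0.77  0.29  0.87  2.25 -1.04  0.21  2.39]
stand [-0.0345 -0.0017  0.179 ] grasp [-0.0389 -0.0009  0.1857]
lean x,y deg [33.1 -7.2] jaw in stand [0.258 0.965] 0.046
```

Call:
drive_tool --steps '[[[-0.6,-0.1,-1,0],[-0.6,-0.1,-1.2,0],[-0.4,0,-1.2,0],[-0.2,0,-1,0]]]'

```text
time_s: 18.98
position: [0.5749, -0.0406, 0.1588]
tcp_rot: [0.655, 0.574, -0.303, -0.387]
ft_force: [0.6, -0.2, 1.0]
finger_gap: 0.0004
```

```bash
python3 -c "
from h import *
ss()"
```

```text
t 18.98 pos [ 0.5749 -0.0406  0.1588] F [ 0.6 -0.2  1. ] gap 0.0004
tool x [0.159 0.986 0.047] y [ 0.518 -0.042 -0.855] z [-0.841  0.16  -0.517] q [-0.71  0.3   0.81  2.26 -1.04  0.21  2.39]
stand [-0.0485 -0.0016  0.1588] grasp [-0.0525 -0.0009  0.1656]
lean x,y deg [30.8 -6.6] jaw in stand [0.265 0.963] 0.047
```

Call:
drive_tool --steps '[[[0,0,-1.6,0],[0,0,-1.6,0],[0,0,-1.6,0]]]'

```text
time_s: 19.35
position: [0.5811, -0.0403, 0.1326]
tcp_rot: [0.649, 0.566, -0.314, -0.401]
ft_force: [-1.0, 0.7, 0.8]
finger_gap: -0.0001
```

```bash
python3 -c "
from h import *
ss()"
```

```text
t 19.35 pos [ 0.5811 -0.0403  0.1326] F [-1.   0.7  0.8] gap -0.0001
tool x [0.162 0.986 0.046] y [ 0.482 -0.039 -0.875] z [-0.861  0.164 -0.481] q [-0.59  0.35  0.69  2.24 -1.04  0.21  2.38]
stand [-0.0423 -0.002   0.1326] grasp [-0.0461 -0.0013  0.1396]
lean x,y deg [28.5 -5.9] jaw in stand [0.268 0.962] 0.046
```

Call:
drive_tool --steps '[[[-0.8,0,-0.6,0],[-0.6,0,-0.8,0],[0,0,-0.6,0]]]'

```text
time_s: 19.73
position: [0.5699, -0.0412, 0.1239]
tcp_rot: [0.646, 0.561, -0.32, -0.407]
ft_force: [-6.8, 1.7, 11.3]
finger_gap: 0.0006
```

```bash
python3 -c "
from h import *
ss()"
```

```text
t 19.73 pos [ 0.5699 -0.0412  0.1239] F [-6.8  1.7 11.3] gap 0.0006
tool x [0.165 0.985 0.044] y [ 0.464 -0.038 -0.885] z [-0.87   0.167 -0.464] q [-0.59  0.36  0.68  2.26 -1.04  0.21  2.38]
stand [-0.0535 -0.0017  0.1239] grasp [-0.0572 -0.001   0.1309]
lean x,y deg [27.3 -5.7] jaw in stand [0.272 0.961] 0.044
```

Call:
drive_tool --steps '[[[0,0,-0.5,0],[0,0,0,0],[-0.5,0,2,0],[-1,0,4,0],[-2,0,5,0],[-2,0,5,0],[-2,3,5,0]]]'

```text
time_s: 20.6
position: [0.5142, -0.005, 0.2452]
tcp_rot: [0.615, 0.57, -0.334, -0.431]
ft_force: [-0.3, 0.4, -0.5]
finger_gap: 0.0003
```

```bash
cat > chk3.py <<'E'
from h import *
ss(); C=cam("top"); I,D=manip.snapshot("top"); save("t4",I); W=cloud(D,C); S=(W[...,:2]-o)@np.c_[ex,ey]; Z=W[...,2]
k=(D>0)&(abs(S[...,1])<.014)&(S[...,0]>-.08)&(S[...,0]<.05)&(Z>.08)&(Z<.215)
P=np.c_[S[k],Z[k]]; P=P[np.argsort(P[:,0])]; print(P[::max(1,len(P)//20)].round(3))
Cs=cam("scene"); I2,D2=manip.snapshot("scene"); Ws=cloud(D2,Cs); Ss=(Ws[...,:2]-o)@np.c_[ex,ey]
for A,B,J in((S,Z,I),(Ss,Ws[...,2],I2)):
    h=cv2.cvtColor(J,cv2.COLOR_RGB2HSV); r=((h[...,0]<8)|(h[...,0]>172))&(h[...,1]>140)&(abs(A[...,1])<.05)&(A[...,0]>-.2)&(A[...,0]<0)
    if r.any(): print("red",A[r].mean(0).round(4),"x",A[r][:,0].min().round(3),A[r][:,0].max().round(3),"z",B[r].min().round(3),B[r].max().round(3),r.sum())
save("s4",I2); a=cv2.resize(I[140:290,180:400],(440,300));b=cv2.resize(I2[120:300,180:400],(360,300)); save("m4",np.hstack([a,b]))
E
python3 chk3.py; python3 chk.py
```

```text
t 20.6 pos [ 0.5142 -0.005   0.2452] F [-0.3  0.4 -0.5] gap 0.0003
tool x [0.128 0.988 0.081] y [ 0.413  0.021 -0.911] z [-0.902  0.15  -0.405] q [-1.21 -0.04  1.14  2.22  0.07  0.51  1.31]
stand [-0.1049  0.0404  0.2452] grasp [-0.1082  0.0406  0.2525]
lean x,y deg [24.4 -1.5] jaw in stand [0.235 0.969] 0.081
[[-0.067 -0.013  0.11 ]
 [-0.059 -0.011  0.113]
 [-0.051  0.012  0.111]
 [-0.043  0.009  0.112]
 [-0.038  0.008  0.115]
 [-0.033  0.005  0.112]
 [-0.028  0.002  0.115]
 [-0.024 -0.004  0.121]
 [-0.02  -0.009  0.126]
 [-0.015 -0.01   0.127]
 [-0.011  0.     0.125]
 [-0.007 -0.008  0.127]
 [-0.002  0.007  0.124]
 [ 0.003  0.004  0.126]
 [ 0.008 -0.002  0.125]
 [ 0.012  0.011  0.125]
 [ 0.016 -0.003  0.12 ]
 [ 0.021 -0.009  0.124]
 [ 0.028  0.011  0.108]
 [ 0.033  0.006  0.11 ]
 [ 0.037 -0.003  0.111]]
red [-0.1273 -0.0057] x -0.141 -0.113 z 0.061 0.082 61
t 20.7 pos [ 0.5154 -0.0027  0.2467] F [-0.3  0.5  0.2] gap 0.0
tool x [0.122 0.989 0.087] y [ 0.417  0.029 -0.909] z [-0.901  0.147 -0.409] q [-1.21 -0.04  1.14  2.22  0.07  0.51  1.32]
stand [-0.1035  0.0425  0.2467] grasp [-0.1069  0.0426  0.254 ]
lean x,y deg [24.7 -1.1] jaw in stand [0.229 0.97 ] 0.087
head y [0.1652 0.2   ] want .183-.219 +(-.018)=.165..201 0.1395670887169679
blue y [-0.0281 -0.0209] 45
```

View pics/m4.png

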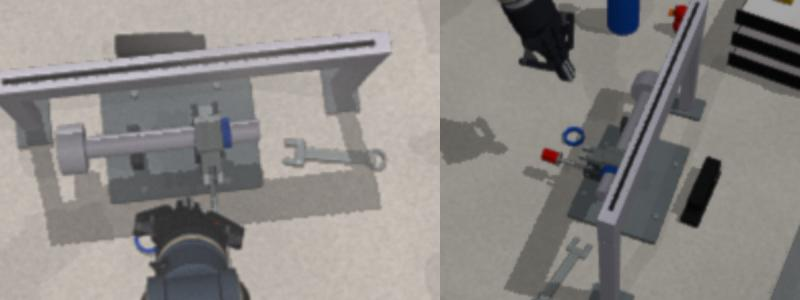

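Call:
drive_tool --steps '[[[-1,-1.2,-1.5,4.5],[-1,-1.2,-2,4.5],[-1,-1.2,-2.5,4.5],[-1,-1.2,-2.5,0],[0,0,0,0]]]' --grip 0.6

```text
time_s: 21.38
position: [0.4794, -0.0454, 0.1734]
tcp_rot: [0.561, 0.619, -0.374, -0.404]
ft_force: [-0.3, -0.1, 0.5]
finger_gap: 0.0514
```

```bash
python3 chk3.py | tail -3
python3 - <<'E'
from h import *
ss()
C3=cam("wrist"); I,D=manip.snapshot("wrist"); save("w5",I)
for q in ("bolt_knob","bolt_pivot"):
    for m in manip.mark_of("wrist",q)[:1]: print(q,np.round(m["at"]),round(m["confidence"],2),tos(px2w("wrist",m["at"],dep(D,m["at"]),C3)).round(4))
W=cloud(D,C3); S=(W[...,:2]-o)@np.c_[ex,ey]; h=cv2.cvtColor(I,cv2.COLOR_RGB2HSV); r=((h[...,0]<8)|(h[...,0]>172))&(h[...,1]>140)&(D>0)&(abs(S[...,1])<.05)
print("red",np.percentile(np.c_[S[r],W[r][:,2]],[3,50,97],axis=0).round(4),r.sum())
E
```

```text
[ 0.037 -0.003  0.111]]
red [-0.1284 -0.0004] x -0.142 -0.114 z 0.065 0.083 75
red [-0.1274 -0.0054] x -0.141 -0.114 z 0.063 0.078 61
t 21.48 pos [ 0.4818 -0.0435  0.1758] F [-0.2  0.2 -0.2] gap 0.0515
tool x [-0.05   0.995  0.081] y [ 0.396  0.094 -0.913] z [-0.917 -0.014 -0.399] q [-0.92  0.14  1.12  2.34 -0.72  0.44  2.39]
stand [-0.1413  0.0056  0.1758] grasp [-0.1446  0.0052  0.1831]
lean x,y deg [23.9  3.2] jaw in stand [0.058 0.995] 0.081
bolt_knob [263. 169.] 0.9 [-0.1406  0.001   0.0755]
bolt_pivot [269. 236.] 0.81 [-0.0571 -0.001   0.0646]
red [[-0.1453 -0.0108  0.0583]
 [-0.1362 -0.0004  0.0725]
 [-0.1153  0.0097  0.0757]] 1237
```

View pics/w5.png

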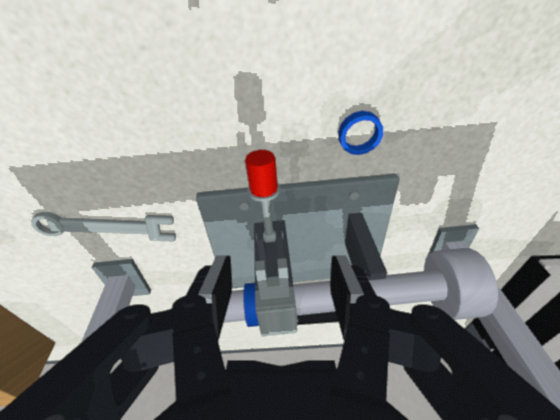

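Call:
drive_tool --steps '[[[0.3,-0.3,-2.5,1],[0.3,-0.2,-2.5,1],[0.2,0,-2.5,0],[0,0,-1.5,0],[0,0,0,0]]]'

```text
time_s: 22.25
position: [0.5003, -0.0192, 0.0979]
tcp_rot: [0.552, 0.63, -0.379, -0.394]
ft_force: [0.1, -0.3, -0.4]
finger_gap: 0.0511
```

```bash
python3 -c "
from h import *
ss()"
```

```text
t 22.25 pos [ 0.5003 -0.0192  0.0979] F [ 0.1 -0.3 -0.4] gap 0.0511
tool x [-0.081  0.994  0.078] y [ 0.398  0.104 -0.912] z [-0.914 -0.042 -0.403] q [-0.19  0.28  0.24  2.35 -1.04  0.21  2.66]
stand [-0.1203  0.0278  0.0979] grasp [-0.1236  0.0273  0.1052]
lean x,y deg [24.   3.8] jaw in stand [0.028 0.997] 0.078
```

Call:
drive_tool --steps '[[[-1,0,4,-5],[-3,-1,0,-5],[-4,-1,0,-5],[-4,-1,0,0],[-4,0,0,0],[-4,0,0,0]]]'

```text
time_s: 23.0
position: [0.4091, -0.0357, 0.1015]
tcp_rot: [0.575, 0.561, -0.375, -0.462]
ft_force: [-0.7, -0.3, -1.0]
finger_gap: 0.0511
```

```bash
python3 -c "
from h import *
ss()"
```

```text
t 23.0 pos [ 0.4091 -0.0357  0.1015] F [-0.7 -0.3 -1. ] gap 0.0511
tool x [0.09  0.992 0.086] y [ 0.298  0.056 -0.953] z [-0.95   0.111 -0.291] q [ 0.33  0.17 -0.33  2.44 -0.03  0.24  1.51]
stand [-0.2127  0.0213  0.1015] grasp [-0.2151  0.0211  0.1091]
lean x,y deg [17.6  1.4] jaw in stand [0.197 0.977] 0.086
```

Call:
drive_tool --steps '[[[-5,0,1,0],[-5,0,1,0],[-5,0,1,0],[-5,0,1,0]]]'

```text
time_s: 23.5
position: [0.3382, -0.0303, 0.1078]
tcp_rot: [0.529, 0.542, -0.411, -0.507]
ft_force: [0.4, -0.5, 0.3]
finger_gap: 0.0513
```

```bash
python3 -c "
from h import *
ss()"
```

```text
t 23.5 pos [ 0.3382 -0.0303  0.1078] F [ 0.4 -0.5  0.3] gap 0.0513
tool x [0.074 0.991 0.115] y [ 0.157  0.102 -0.982] z [-0.985  0.091 -0.148] q [ 1.23  0.28 -1.27  2.44  0.37  0.48  1.16]
stand [-0.2826  0.0343  0.1078] grasp [-0.284   0.0337  0.1157]
lean x,y deg [9.6 4.9] jaw in stand [0.182 0.977] 0.115
```

Call:
drive_tool --steps '[[[3,-0.4,2,3],[3,-0.4,2,3],[3,-0.4,1,3],[3,-0.4,0,2],[2,-0.3,0,0],[0,0,0,0]]]'

```text
time_s: 24.25
position: [0.4842, -0.0554, 0.1574]
tcp_rot: [0.479, 0.584, -0.463, -0.463]
ft_force: [-0.0, 0.2, 0.6]
finger_gap: 0.051
```

```bash
python3 -c "
from h import *
ss()"
```

```text
t 24.25 pos [ 0.4842 -0.0554  0.1574] F [-0.   0.2  0.6] gap 0.051
tool x [-0.111  0.989  0.097] y [ 0.132  0.112 -0.985] z [-0.985 -0.097 -0.143] q [ 1.04  0.47 -1.17  2.09  0.47  0.77  1.29]
stand [-0.1403 -0.0065  0.1574] grasp [-0.1414 -0.0073  0.1652]
lean x,y deg [8.3 5.6] jaw in stand [-0.003  0.995] 0.097
```

Call:
drive_tool --steps '[[[0.3,0.5,-2,0],[0.3,0.2,-2,0],[0,0,-2,0],[0,0,0,0]]]'

```text
time_s: 24.75
position: [0.4873, -0.0477, 0.0943]
tcp_rot: [0.479, 0.582, -0.468, -0.461]
ft_force: [-0.6, 0.5, 1.0]
finger_gap: 0.0511
```

```bash
python3 -c "
from h import *
ss()"
```

```text
t 24.75 pos [ 0.4873 -0.0477  0.0943] F [-0.6  0.5  1. ] gap 0.0511
tool x [-0.114  0.99   0.088] y [ 0.126  0.103 -0.987] z [-0.985 -0.102 -0.137] q [ 0.89  0.54 -1.02  2.14  0.61  0.65  1.17]
stand [-0.1363  0.0008  0.0943] grasp [-1.374e-01  1.000e-04  1.022e-01]
lean x,y deg [7.9 5.1] jaw in stand [-0.006  0.996] 0.088
```

Well behaved; descend to the knob.

Call:
drive_tool --steps '[[[0.2,0,-1.5,0],[0.1,0,-1.3,0],[0,0,0,0]]]'

```text
time_s: 25.12
position: [0.4904, -0.0477, 0.0671]
tcp_rot: [0.481, 0.581, -0.469, -0.46]
ft_force: [-0.5, 0.4, -0.5]
finger_gap: 0.0511
```

```bash
python3 -c "
from h import *
ss()"
```

```text
t 25.12 pos [ 0.4904 -0.0477  0.0671] F [-0.5  0.4 -0.5] gap 0.0511
tool x [-0.115  0.99   0.084] y [ 0.128  0.099 -0.987] z [-0.985 -0.103 -0.138] q [ 0.83  0.57 -0.96  2.15  0.68  0.6   1.11]
stand [-0.1332  0.0005  0.0671] grasp [-0.1343 -0.0002  0.075 ]
lean x,y deg [7.9 4.9] jaw in stand [-0.007  0.996] 0.084
```

Call:
drive_tool --steps '[[[0,0,0,0],[0,0,0,0],[0,0,0,0],[0,0,0,0],[0,0,0.3,0],[0.1,0,0.9,0],[0.1,0,0.9,0]]]' --grip 0 --force 25

```text
time_s: 26.0
position: [0.4947, -0.0496, 0.0905]
tcp_rot: [0.483, 0.581, -0.467, -0.459]
ft_force: [5.1, 0.4, -4.1]
finger_gap: 0.023
```

```bash
python3 -c "
from h import *
ss()"
```

```text
t 26.0 pos [ 0.4947 -0.0496  0.0905] F [ 5.1  0.4 -4.1] gap 0.023
tool x [-0.112  0.99   0.083] y [ 0.132  0.097 -0.986] z [-0.985 -0.1   -0.142] q [ 0.87  0.55 -1.    2.13  0.63  0.65  1.15]
stand [-0.1292 -0.0019  0.0905] grasp [-0.1303 -0.0025  0.0984]
lean x,y deg [8.2 4.8] jaw in stand [-0.004  0.997] 0.083
```

Call:
drive_tool --steps '[[[0.5,0.1,0.8,0],[0.5,0.1,0.7,0],[0.5,0.1,0.6,0],[0.6,0.1,0.5,0],[0.7,0.1,0.5,0]]]'

```text
time_s: 26.62
position: [0.5177, -0.0471, 0.1216]
tcp_rot: [0.481, 0.576, -0.473, -0.462]
ft_force: [-3.2, -3.3, 0.9]
finger_gap: 0.0224
```

```bash
python3 -c "
from h import *
ss()"
```

```text
t 26.62 pos [ 0.5177 -0.0471  0.1216] F [-3.2 -3.3  0.9] gap 0.0224
tool x [-0.11   0.991  0.078] y [ 0.117  0.09  -0.989] z [-0.987 -0.099 -0.126] q [ 0.88  0.54 -1.04  2.05  0.58  0.75  1.19]
stand [-0.1061 -0.0019  0.1216] grasp [-0.1071 -0.0025  0.1296]
lean x,y deg [7.3 4.5] jaw in stand [-0.001  0.997] 0.078
```

Call:
drive_tool --steps '[[[0.6,0.1,0.5,0],[0.65,0.1,0.4,0],[0.7,0.1,0.35,0],[0.7,0.1,0.25,0],[0.7,0.1,0.2,0],[0.7,0.1,0.1,0]]]'

```text
time_s: 27.38
position: [0.5624, -0.0416, 0.142]
tcp_rot: [0.482, 0.576, -0.472, -0.461]
ft_force: [1.2, -0.7, 1.4]
finger_gap: 0.0078
```

```bash
python3 -c "
from h import *
ss()"
```

```text
t 27.38 pos [ 0.5624 -0.0416  0.142 ] F [ 1.2 -0.7  1.4] gap 0.0078
tool x [-0.11   0.991  0.075] y [ 0.12   0.089 -0.989] z [-0.987 -0.1   -0.129] q [ 0.82  0.57 -1.03  1.94  0.57  0.83  1.2 ]
stand [-0.061  -0.0013  0.142 ] grasp [-0.0621 -0.0019  0.1499]
lean x,y deg [7.5 4.3] jaw in stand [-0.002  0.997] 0.075
```

Call:
drive_tool --steps '[[[0,0,2,0],[-2,0,4,0],[-4,-0.4,3,0],[-4,-0.4,2,0],[-3,-0.4,0,0],[0,0,0,0]]]'

```text
time_s: 28.12
position: [0.4361, -0.043, 0.2616]
tcp_rot: [0.481, 0.584, -0.469, -0.455]
ft_force: [0.4, -0.4, 0.6]
finger_gap: 0.0
```

```bash
python3 chk3.py
python3 - <<'E'
from h import *
C3=cam("wrist"); I,D=manip.snapshot("wrist"); save("w6",I)
W=cloud(D,C3); S=(W[...,:2]-o)@np.c_[ex,ey]; h=cv2.cvtColor(I,cv2.COLOR_RGB2HSV); r=((h[...,0]<8)|(h[...,0]>172))&(h[...,1]>140)&(D>0)&(abs(S[...,1])<.05)
print("red",np.percentile(np.c_[S[r],W[r][:,2]],[3,50,97],axis=0).round(4),r.sum())
E
```

```text
t 28.12 pos [ 0.4361 -0.043   0.2616] F [ 0.4 -0.4  0.6] gap 0.0
tool x [-0.123  0.989  0.081] y [ 0.134  0.098 -0.986] z [-0.983 -0.111 -0.145] q [ 1.37  0.16 -1.37  2.06  0.07  0.92  1.66]
stand [-0.1867  0.0111  0.2616] grasp [-0.1878  0.0104  0.2695]
lean x,y deg [8.3 4.8] jaw in stand [-0.015  0.997] 0.081
[[-0.08   0.004  0.15 ]
 [-0.073 -0.012  0.119]
 [-0.067 -0.013  0.107]
 [-0.059 -0.011  0.115]
 [-0.051  0.01   0.109]
 [-0.043 -0.01   0.111]
 [-0.037 -0.008  0.114]
 [-0.032 -0.009  0.112]
 [-0.026 -0.012  0.109]
 [-0.023 -0.004  0.128]
 [-0.017 -0.013  0.119]
 [-0.012  0.011  0.124]
 [-0.008  0.005  0.124]
 [-0.002  0.002  0.123]
 [ 0.003  0.004  0.122]
 [ 0.008  0.006  0.125]
 [ 0.013 -0.011  0.12 ]
 [ 0.018  0.013  0.122]
 [ 0.024 -0.012  0.119]
 [ 0.031 -0.013  0.108]
 [ 0.036 -0.014  0.109]]
red [-0.0848  0.0002] x -0.098 -0.07 z 0.131 0.152 68
red [-0.0793 -0.0061] x -0.096 -0.066 z 0.118 0.15 85
red [[-0.1948 -0.0115  0.1188]
 [-0.0934 -0.0074  0.1426]
 [-0.0851 -0.0014  0.2761]] 158
```

View pics/w6.png

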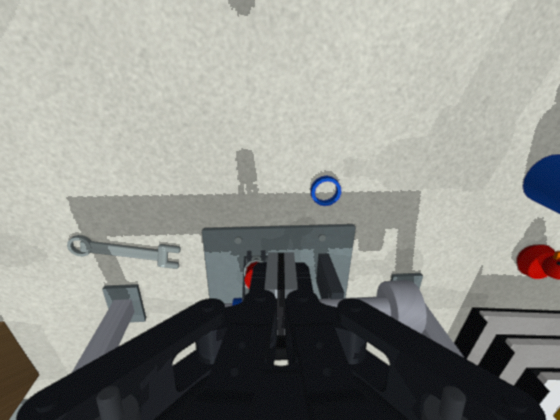

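Call:
drive_tool --steps '[[[1.5,-0.2,-3,0],[1.2,-0.2,-3,0],[1,-0.2,-3,0],[1,-0.1,-2.7,0],[0,0,-0.5,0],[0,0,0,0]]]'

```text
time_s: 29.02
position: [0.4943, -0.0445, 0.1353]
tcp_rot: [0.475, 0.591, -0.465, -0.456]
ft_force: [-0.8, 0.9, 0.1]
finger_gap: -0.0002
```

```bash
python3 -c "
from h import *
ss()"
```

```text
t 29.02 pos [ 0.4943 -0.0445  0.1353] F [-0.8  0.9  0.1] gap -0.0002
tool x [-0.131  0.987  0.098] y [ 0.138  0.116 -0.984] z [-0.982 -0.116 -0.151] q [ 0.91  0.46 -1.03  2.1   0.45  0.69  1.32]
stand [-0.129   0.0033  0.1353] grasp [-0.1302  0.0025  0.1431]
lean x,y deg [8.6 5.8] jaw in stand [-0.023  0.995] 0.098
```

Call:
drive_tool --steps '[[[0.8,-0.2,0.1,0],[0.8,0,0.1,0],[0.8,0.1,0.1,0],[0.8,0.1,0.1,0],[0.8,0.1,0,0],[0.7,0.1,0,0]]]'

```text
time_s: 29.78
position: [0.5453, -0.0432, 0.1425]
tcp_rot: [0.477, 0.591, -0.464, -0.455]
ft_force: [-1.2, -1.2, 1.2]
finger_gap: -0.0001
```

```bash
python3 -c "
from h import *
ss()"
```

```text
t 29.77 pos [ 0.5453 -0.0432  0.1425] F [-1.2 -1.2  1.2] gap -0.0001
tool x [-0.13   0.987  0.095] y [ 0.142  0.113 -0.983] z [-0.981 -0.115 -0.155] q [ 0.83  0.52 -0.99  1.99  0.48  0.75  1.3 ]
stand [-0.0782 -0.001   0.1425] grasp [-0.0794 -0.0017  0.1503]
lean x,y deg [8.8 5.6] jaw in stand [-0.022  0.995] 0.095
```

Nearly there; push on until the stop answers.

Call:
drive_tool --steps '[[[0.4,0,0,0],[0.4,0,0,0]]]'

```text
time_s: 30.02
position: [0.5486, -0.0433, 0.1409]
tcp_rot: [0.475, 0.588, -0.469, -0.458]
ft_force: [-15.2, -3.2, 10.6]
finger_gap: -0.0002
```

```bash
python3 -c "
from h import *
ss()"
```

```text
t 30.02 pos [ 0.5486 -0.0433  0.1409] F [-15.2  -3.2  10.6] gap -0.0002
tool x [-0.13   0.987  0.094] y [ 0.128  0.11  -0.986] z [-0.983 -0.116 -0.141] q [ 0.82  0.53 -0.98  1.97  0.48  0.77  1.3 ]
stand [-0.0749 -0.0014  0.1409] grasp [-0.076  -0.0022  0.1487]
lean x,y deg [8.  5.6] jaw in stand [-0.022  0.995] 0.094
```

Call:
drive_tool --steps '[[[-1.5,0,0,0],[-3,0,1,0],[-4,0,4,0],[-4,1,5,0],[-4,3,5,0],[-3,4,4,0],[0,5,3,0],[0,0,0,0]]]'

```text
time_s: 31.02
position: [0.3739, 0.0526, 0.3206]
tcp_rot: [0.473, 0.575, -0.475, -0.469]
ft_force: [-0.2, -0.8, 0.2]
finger_gap: 0.0
```

```bash
python3 chk3.py; python3 chk.py
python3 - <<'E'
from h import *
I,_=manip.snapshot("top"); I2,_=manip.snapshot("scene"); C3=cam("wrist"); w,_=manip.snapshot("wrist")
print("wrist px of knob expect",w2px("wrist",tow([-.052,0,.135]),C3))
c=np.zeros((600,800,3),np.uint8); c[:300,:400]=cv2.resize(I,(400,300)); c[:300,400:]=cv2.resize(I2,(400,300)); c[300:,:400]=cv2.resize(I2[160:260,220:353],(400,300)); c[300:,400:]=cv2.resize(w,(400,300)); save("m7",c)
A=cv2.imread("pics/top0.png"); B=cv2.cvtColor(I,cv2.COLOR_RGB2BGR)
for n in ("spray","duck","mug","stapler","spanner","collar","gel"):
    for cn in ("top","scene"):
        m=manip.mark_of(cn,n)[:1]; print(n,cn,[(np.round(k["at"],1),round(k["confidence"],2)) for k in m])
E
```

```text
t 31.02 pos [0.3739 0.0526 0.3206] F [-0.2 -0.8  0.2] gap 0.0
tool x [-0.113  0.989  0.09 ] y [ 0.098  0.102 -0.99 ] z [-0.989 -0.103 -0.108] q [ 1.3  -0.33 -1.13  2.07 -0.45  1.18  2.03]
stand [-0.2381  0.1128  0.3206] grasp [-0.239   0.1121  0.3285]
lean x,y deg [6.2 5.2] jaw in stand [-0.005  0.996] 0.09
[[-0.067 -0.013  0.107]
 [-0.062 -0.001  0.153]
 [-0.058 -0.007  0.154]
 [-0.054  0.006  0.152]
 [-0.048  0.008  0.152]
 [-0.042 -0.006  0.151]
 [-0.033  0.005  0.112]
 [-0.028  0.004  0.113]
 [-0.024  0.007  0.124]
 [-0.018  0.001  0.121]
 [-0.013  0.006  0.126]
 [-0.008 -0.003  0.123]
 [-0.004 -0.012  0.121]
 [ 0.001 -0.009  0.125]
 [ 0.007 -0.005  0.127]
 [ 0.012 -0.013  0.126]
 [ 0.017  0.008  0.125]
 [ 0.022  0.004  0.125]
 [ 0.029 -0.002  0.111]
 [ 0.034 -0.011  0.109]
 [ 0.042 -0.012  0.107]]
red [-0.0529 -0.0002] x -0.063 -0.041 z 0.146 0.159 57
red [-0.049  -0.0061] x -0.061 -0.039 z 0.124 0.156 86
t 31.12 pos [0.3724 0.0506 0.3191] F [-0.7  0.6 -0.7] gap 0.0001
tool x [-0.11   0.99   0.091] y [ 0.095  0.102 -0.99 ] z [-0.989 -0.1   -0.105] q [ 1.3  -0.33 -1.13  2.07 -0.4
[... 164 characters left out ...]
 .183-.219 +(-.018)=.165..201 0.13852444364439032
blue y [-0.0279 -0.0213] 36
wrist px of knob expect [180.04686464 317.93319387]
spray top [(array([139.3, 277.6]), 0.79)]
spray scene [(array([290.4, 134.7]), 0.81)]
duck top [(array([127.9, 230. ]), 0.9)]
duck scene []
mug top [(array([282.4, 214.7]), 0.71)]
mug scene [(array([157.3, 317.8]), 0.93)]
stapler top [(array([259.1, 165.8]), 0.84)]
stapler scene [(array([338.6, 237. ]), 0.69)]
spanner top [(array([349.1, 217.6]), 0.85)]
spanner scene [(array([254.4, 283. ]), 0.61)]
collar top [(array([138.2, 274.8]), 0.7)]
collar scene [(array([262.8, 200.9]), 0.51)]
gel top [(array([414.1, 214.4]), 0.66)]
gel scene [(array([218.6, 345.8]), 0.56)]
```

View pics/m7.png

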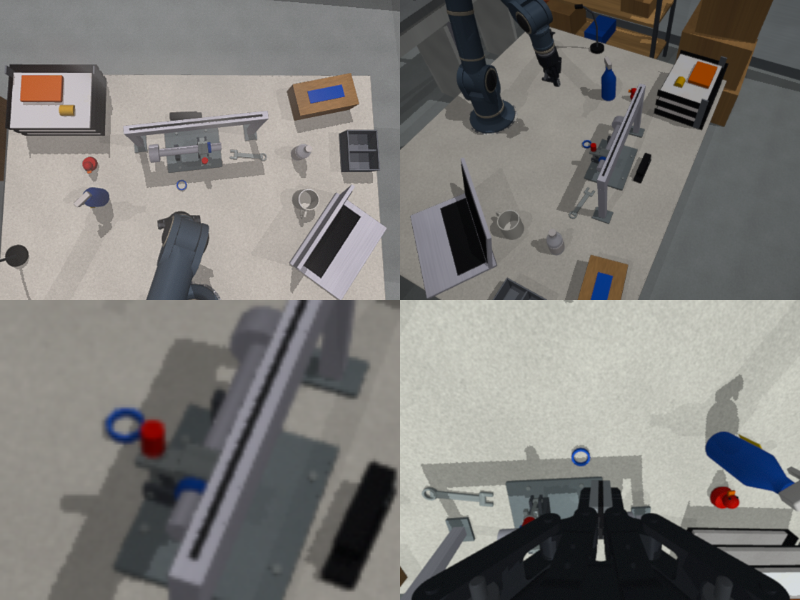

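```bash
python3 -c "
from h import *
print(manip.hand_in())"
```

```text
the job is handed in; nothing more can be done
None
```

I finished all three steps in the order asked and handed the job in at about 31 s; `hand_in` reports no verdict. I pushed the boom up to its stop, pinched the cap and swung it over, then pressed it shut, and last raised the bolt upright.

**Last checks (stand frame):**

| Part | Measured | Expected |
|---|---|---|
| Boom head | y = 165–200 mm, still in its rests | 165–201 mm when seated |
| Cap flange top | about 107–113 mm, level | 112 mm |
| Knob centre | x = −53 mm | −52 mm |
| Knob top | about 152 mm | 152 mm |

- **Boom:** the stop answered with about 13 N.
- **Bolt:** it reached its stop at about 15 N.
- **Other things:** the bystanders look unmoved in the last pictures, and I saw no sign of contact with the rail. The robot is clear of everything.

**Not as planned:**
- **Lean:** the moves only allow shifts and turns about z, so I got the tool lean by driving the arm up against a wrist joint's limit. That gave up to 36 degrees for the cap. Several joints touched their limits on the way.
- **Lost grips:** the cap grip was let go partway because the arm ran into joint limits. The knob slipped out of the fingers at about 65 degrees. I finished both by pushing with shut fingers.
- **Network misreads:** in the last top picture the network put the mug at the stand and the spare collar at the spray bottle. The picture itself shows both where they were at the start.

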